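Index the sample carousel by one hole

TASK

Bring the tall sample bottle under the sampling needle: press the carousel's saddle-shaped plunger in with the fingertips to unlock it, push the carousel round by one hole, the way that takes the tall bottle to the needle, and let the plunger spring fully out into that hole. Do not turn past that hole, do not touch, tip or lift the bottles and jars in the carousel, leave the other things on the bench where they are, and finish clear of everything.

Things in the scene. Friction and masses are not known exactly. Their poses are not given: they have to be found in the camera images.
- fixture: Fixed round aluminium base of the sample carousel, 324 mm across, 34 mm high, at a different place and yaw each time. Origin: on the carousel axis, at bench level; its x axis points to the needle. Eight index holes lie in its top, 45 degrees apart, 130 mm from the axis, on the circle of the plunger.
- table_axis (a point): Vertical axis of the grey carousel disc (200 mm across), at the disc's upper face, 50 mm above the bench. It has eight wells, 45 degrees apart, 68 mm from the axis, walls 14 mm high: the one under the needle and the two on each side of it hold bottles or jars; the other three, near the plunger, are empty. The point does not move in a run.
- needle_tip (a point): Lower end of the fixed vertical sampling needle, 130 mm above the bench, 68 mm from the carousel axis. It hangs from an arm (16 mm wide, top 182 mm high) on a 20 mm post 146 mm from the axis on the same side; the post's 34 mm wide clamp ends 184 mm high.
- plunger_pad (a point): Centre of the floor of the plunger's pad, moving with it: a black saddle, 44 mm along the radius, 66 mm across it, with a 5 mm thick, 30 mm high cheek at each end of the 66 mm (56 mm free between). Floor 80 mm above the bench when out; 130 mm from the axis, opposite the needle at the start; it turns with the carousel. Pressed straight down; fingertips on it can push a cheek to turn.
- plunger (a joint): How far the plunger is pressed in, m: 0 out (locked in a hole), 0.012 at the stop. Spring 4.8 N at 0, 8.4 N at the stop. Beyond 0.008 it is out of its hole and the carousel turns freely. Between holes it stays in at about 0.008 when let go; within 2 mm of the middle of a hole it springs out to 0 by itself and locks the carousel, if nothing holds it down.
- carousel (a joint): Turn of the carousel, rad, 0 at the start; positive is anticlockwise seen from above. Neighbouring holes are at +0.785 and -0.785 (each with about 0.015 play when locked); it stops at 1.2 either way. Turning takes about 1 to 2 N at the pad.
- tall_bottle: The sample bottle wanted: white, 29 mm across, 68 mm tall with a narrow neck and cap, the only tall one, loose in a well beside the needle's, one place clockwise or anticlockwise of it (which side differs each time). Origin: centre of its underside (50 mm above the bench).
- jar_0: Low white capped sample jar, 29 mm across, 38 mm tall, loose in a well of the carousel. Origin: centre of its underside.
- jar_1: Low white capped sample jar, 29 mm across, 38 mm tall, loose in a well of the carousel. Origin: centre of its underside.
- jar_2: Low white capped sample jar, 29 mm across, 38 mm tall, loose in a well of the carousel. Origin: centre of its underside.
- jar_3: Low white capped sample jar, 29 mm across, 38 mm tall, loose in a well of the carousel. Origin: centre of its underside.
- reagent_bottle: White capped reagent bottle with a paper label, 64 mm across, 130 mm tall, standing loose on the bench to the left. Origin: centre of its underside.
- beaker: Clear open beaker, 70 mm across the rim, 85 mm tall, loose on the bench to the left. Origin: centre of its underside.
- tub: White open tub, 130 by 100 mm, 50 mm high, loose on the bench to the right. Origin: centre of its underside.
Things that resemble listed ones, but are neither listed nor needed, are in the scene too. What is shaped like the jar_3 but pink is not meant.

How it is judged:
By the outcome, as a careful person would: the job done as asked, in the order asked, and still so for the second after the job is handed in, with the robot touching nothing.
It also fails if it takes over 45 s, if anything falls off the work surface, if the arm or the gripper's body presses on something with over 40 N, if the wrist force passes 120 N, or if a joint passes its speed limit or range.

ROBOT

A 6-joint arm with a two-finger parallel gripper is mounted at the origin on the work surface. World frame = base frame: x ahead of the robot, y to its left, z up, the work surface at z = 0. Lengths are in mm, angles in rad, forces in N, time in s.
With the tool pointing down it reaches from about 250 to 800 mm from the base axis. Payload 3.9 kg.
Tool frame: the origin (TCP) lies on the centre line of the jaws, within the pads' length; the fingertips stand 25 mm ahead of it and the grasp point (between the pads) lies 6 mm ahead of it (env.nose_length is the z of the fingertips in the tool frame, in mm); z points along the fingers, y is the line along which they close (so a half turn about z gives the same grasp; the last joint's range is limited). The gripper opens to 85 mm and grips with 20 to 120 N. Pads are 22 mm wide; open, the fingers measure 114 mm over their backs; the gripper's body (76 mm by 85 mm) begins 54 mm behind the grasp point. The pads swing forward as they close: fully open they stand 13 mm farther back than shut.
Start: joints at [-1.187, 0.26, -0.138, 1.173, 0, 1.571], TCP at [196.579, -486.798, 256.304] pointing down, gripper open.
Joint ranges: [-2.78, 2.78], [-0.83, 1.72], [-1.28, 1.37], [-1.9, 2.12], [-1.57, 1.48], [-3.14, 3.14]. Speed limits (rad/s): [2.57, 2.57, 3.14, 3.14, 3.14, 3.14].

INTERFACE

Orientations are given as a rotation vector (axis times angle).
In Python, from cell import get_obs, imaging, env gives the robot as it stands.
- The arm moves only by the shell command python3 -m creep 'ROWS' [FORCE]. ROWS is JSON, a list that holds one entry, the list of rows, each a list of 7 numbers: the shift along the world's x, y, z in m, then the turn, a rotation vector about the world's x, y, z in rad, then the closure in counts, from 0 (fully open) to 255 (shut). In form: [[[dx, dy, dz, wx, wy, wz, fingers], ...]]. A call has 1 to 12 rows; each row is the pose to reach, as a shift and turn from the pose commanded when the call began; what a row does not reach only later rows make up. A row lasts 1/8 s, in which the tool goes at most 62.5 mm and 10.7 degrees, less where a joint would pass 70% of its speed; a pose out of reach is approached as far as the arm can. A call with a gripper value outside its range is refused whole. The fingers move at their own pace and stop on an object; FORCE is the grip in N (left out, the last holds). Time passes only in rows, so rows that repeat a pose let the fingers close. It gives the time, the measured TCP pose, the force, the opening and the grip force at its end, in the units of the state.
- get_obs(): the state, without advancing time (a new reading comes with each control period).
- imaging.camera(name): name is "scene" or "side" or "wrist"; returns the picture (480x640x3 uint8, red, green, blue); there is no depth.
- imaging.camera_info(name): a dict with "mtx" (3x3 intrinsics, pixels), "eye" and "attitude" of the camera in the world. Camera axes: x right, y down, z forward; pixel columns grow to the right and rows downward; lengths in mm; the calibration is good to about 2 mm. A picture is of the moment at which its call begins: read the wrist's pose just before it. camera_info takes no time and is no camera call; for the wrist camera it gives the pose at the moment of the call.
- env.job_done(): hands the job in; it is judged then, once.
Trained networks look in the newest picture that a camera, given by its name, has taken for a name from the list of things; names that differ only in an ending like _2 or _b are one class to them, and where a whole thing is asked for, a point or a joint stands for the part that bears it (a point fixed in the world has none). Each returns a list of dicts, best first, with "score" (0 to 1); they miss things now and then, are a little off and sometimes report something else, mostly with a low value. They report only what shows in the picture. A call takes as long as a camera call. They do not tell look-alikes from the thing itself.
- imaging.spot_in(camera, name): "rect" ([left, top, right, bottom] as shares, 0 to 1, of the picture: columns of its width, rows of its height, round what is visible of it).
- imaging.cut_out(camera, name): "pixels" (480x640 bool, what is visible of it) and "rect" ([left, top, right, bottom] as shares, 0 to 1, of the picture: columns of its width, rows of its height, round what is visible of it).
- imaging.landmark_of(camera, name): "position" ([row, column] as shares, 0 to 1, of the picture: columns of its width, rows of its height: a listed point, or the origin of a listed thing).
The state is a dict: "t": time; "joints": joint angles; "joint_vel": joint speeds; "joint_torque": joint torques, N m; "tcp_pos": TCP position; "eef_rot": TCP orientation; "force": force on the tool from outside, world axes, zero at the start; "torque": the same for the moment, N m; "width": finger opening in mm; "grasp_force": force on a finger pad.
Only numpy, scipy, OpenCV 4.12 (cv2) and the standard library are available. Lean on these libraries where they do the work, as an engineer would, in place of code of your own. Each camera call takes 0.05 s, during which the arm holds its last target. There are 200 camera calls.

## Working session

There is one attempt and no reset: what is moved stays moved. The work goes in short steps, Python scripts to look and compute and a shell command to move; the robot and the scene stay as the last step left them, time stands still between calls to the robot, and variables do not carry over. Pictures are saved under pics/ and viewed, at most 10 in all, crops included, and the job is handed in when it is done.

```bash
mkdir -p pics; cat > h.py <<'E'
import numpy as np,cv2
from cell import get_obs, imaging, env
def ray(cam,rc,z,info=None):
    i=info or imaging.camera_info(cam); A=np.array(i["attitude"])
    if A.shape!=(3,3): A=cv2.Rodrigues(A.astype(float).reshape(3,1))[0]
    p=np.array([rc[1]*640,rc[0]*480,1.]); d=A@np.linalg.inv(np.array(i["mtx"]))@p
    e=np.array(i["eye"],float); return e+d*(z-e[2])/d[2]
E
python3 - <<'E'
from h import *
o=get_obs();print({k:np.round(v,3).tolist() for k,v in o.items()},env.nose_length)
Z={"table_axis":50,"needle_tip":130,"plunger_pad":80,"tall_bottle":50,"fixture":0,"jar_0":50,"reagent_bottle":0,"beaker":0,"tub":0}
ims=[]
for c in["scene","side"]:
    im=imaging.camera(c);cv2.imwrite(f"pics/{c}0.png",im[...,::-1]);print(c,imaging.camera_info(c))
    for n,z in Z.items():
        for r in imaging.landmark_of(c,n)[:5]:
            p=r["position"];print(n,round(r["score"],2),np.round([p[1]*640,p[0]*480]),np.round(ray(c,p,z)[:2],1))
E
```

```text
{'t': 0.0, 'joints': [-1.187, 0.261, -0.139, 1.173, 0.0, 1.571], 'joint_vel': [0.0, 0.001, 0.0, 0.0, 0.0, 0.0], 'joint_torque': [-0.002, -40.568, 25.392, 0.019, -0.0, 0.0], 'tcp_pos': [196.342, -486.195, 255.462], 'eef_rot': [-3.082, -0.599, 0.001], 'force': [0.22, 0.08, 0.546], 'torque': [-0.03, 0.036, 0.002], 'grasp_force': 0.0, 'width': 85.478} 25.0
scene {'mtx': array([[486.12839836,   0.        , 307.30327343],
       [  0.        , 486.12839836, 235.30957059],
       [  0.        ,   0.        ,   1.        ]]), 'eye': array([1176.75114365,  430.8767742 , 1271.87023093]), 'attitude': array([-1.28216514, -2.49667253,  0.73400544])}
table_axis 0.67 [317. 248.] [579.9  11.2]
needle_tip 0.81 [305. 254.] [654.9  24.8]
needle_tip 0.35 [314. 255.] [642.1  43.8]
plunger_pad 0.76 [327. 207.] [461.6 -37.9]
tall_bottle 0.47 [328. 268.] [616.4  75.7]
fixture 0.8 [313. 258.] [592.4   3.4]
fixture 0.51 [304. 256.] [602.6 -22.5]
jar_0 0.63 [254. 210.] [ 581.1 -225.9]
jar_0 0.57 [292. 262.] [661.5 -21. ]
jar_0 0.54 [245. 223.] [ 636.  -218.2]
jar_0 0.49 [338. 256.] [568.2  78. ]
jar_0 0.41 [30
[... 254 characters left out ...]
([[618.24786639,   0.        , 325.15701741],
       [  0.        , 618.24786639, 230.29219599],
       [  0.        ,   0.        ,   1.        ]]), 'eye': array([  144.33070992, -1126.37524003,   763.0264797 ]), 'attitude': array([-2.05622377,  0.38169669, -0.25422718])}
table_axis 0.6 [313. 241.] [587.6  12.7]
needle_tip 0.8 [341. 201.] [663.   35.1]
plunger_pad 0.85 [269. 245.] [471.5 -20. ]
fixture 0.73 [321. 262.] [600.6  -2.3]
jar_0 0.76 [378. 318.] [ 599.3 -298.1]
jar_0 0.74 [300. 228.] [580.9  82. ]
jar_0 0.63 [346. 245.] [651.1 -30.8]
jar_0 0.58 [335. 252.] [615.1 -51.2]
jar_0 0.53 [347. 328.] [ 532.4 -304.7]
beaker 0.68 [296. 175.] [707.9 476. ]
tub 0.8 [408. 396.] [ 583.6 -455.4]
```

View pics/scene0.png

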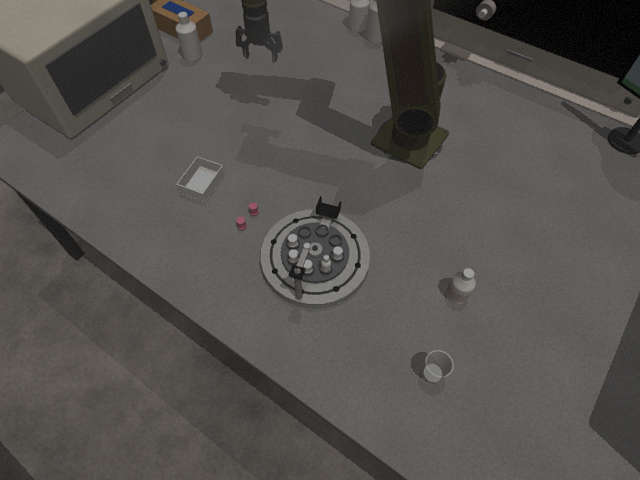

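View pics/side0.png

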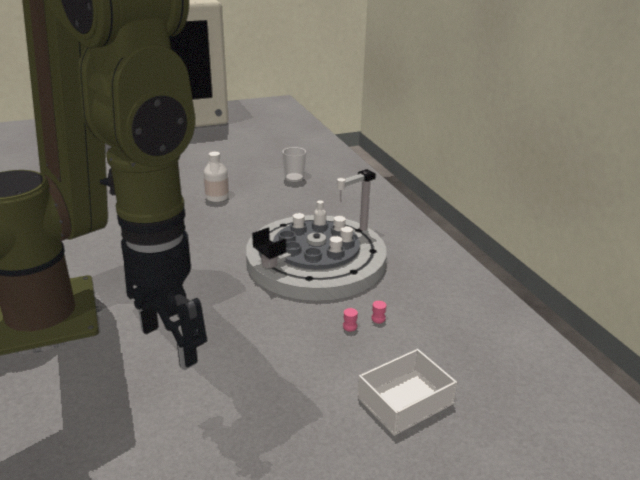

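The scene view shows the carousel around (315,252), with the black saddle at (327,207) and the needle arm from (305,246) to (297,272). Three things could be the tall bottle:
- the tall capped bottle in the well at (326,264)
- the reagent bottle at (463,283)
- the bottle on the rear bench at (189,40)

Only the one at (326,264) stands in the carousel beside the needle, so it fits. The pink jars at (241,223) and (253,209) are look-alikes. Next I confirm with a crop and triangulate.

```bash
python3 - <<'E'
from h import *
a=cv2.imread("pics/scene0.png")[185:310,250:385];b=cv2.imread("pics/side0.png")[160:300,235:395]
f=lambda m:cv2.resize(m,(400,400*m.shape[0]//m.shape[1]),interpolation=cv2.INTER_CUBIC)
a,b=f(a),f(b);h=min(len(a),len(b));cv2.imwrite("pics/crop.png",np.hstack([a[:h],b[:h]])*1)
I={c:imaging.camera_info(c) for c in("scene","side")}
P=[]
for c in I:
    R=cv2.Rodrigues(np.array(I[c]["attitude"]))[0];e=np.array(I[c]["eye"])
    P.append(I[c]["mtx"]@np.c_[R.T,-R.T@e])
for n in["table_axis","needle_tip","plunger_pad","tall_bottle"]:
    q=[]
    for c in I:
        imaging.camera(c);L=imaging.landmark_of(c,n);q.append(np.array(L[0]["position"])[::-1]*[640,480] if L else None)
    if q[0] is None or q[1] is None: print(n,q);continue
    X=cv2.triangulatePoints(P[0],P[1],q[0],q[1]);print(n,np.round(X[:3,0]/X[3,0],1))
E
```

```text
table_axis [590.4   8.4  56.3]
needle_tip [657.5  18.5 131.2]
plunger_pad [463.4 -17.5  79.9]
tall_bottle [621.1  76.6  40.7]
```

View pics/crop.png

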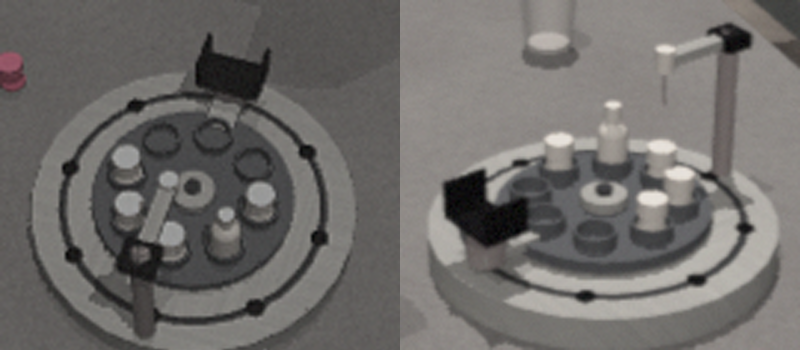

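The left crop shows the tall necked bottle at (225,232), next to the needle's jar at (172,242). It is the only tall one in the carousel and lies anticlockwise of the needle. So the turn is clockwise (−0.785), and the pad moves to the right in the picture, towards the hole at (308,152). I'll fit the axis and yaw from the holes.

```bash
python3 - <<'E'
from h import *
from scipy.optimize import least_squares
h=np.array([[135,105],[308,152],[70,168],[320,238],[73,255],[256,308]])
h2=np.array([[746,228],[697,279],[586,296],[519,161]])-[400,0]
W=[ray("scene",[(185+v/2.963)/480,(250+u/2.963)/640],34)[:2] for u,v in h]
W2=[ray("side",[(160+v/2.5)/480,(235+u/2.5)/640],34)[:2] for u,v in h2]
for S in(W,W2,W+W2):
    S=np.array(S)
    def res(p):
        d=S-p[:2];k=np.round((np.arctan2(d[:,1],d[:,0])-p[2])/(np.pi/4))*np.pi/4+p[2]
        return (d-130*np.c_[np.cos(k),np.sin(k)]).ravel()
    r=min((least_squares(res,[587,9,y]) for y in(-.1,.1,.3,.5)),key=lambda r:r.cost)
    x,y,t=r.x;print(np.round(r.x,3),np.round(np.sqrt(np.mean(r.fun**2)),2),"pads",[np.round([x+130*np.cos(a),y+130*np.sin(a)],1) for a in t+np.pi-np.array([0,.3,.6,.785])])
E
```

```text
[5.90919e+02 1.17550e+01 3.05000e-01] 0.63 pads [array([466.9, -27.2]), array([460.9,  11.2]), array([466.5,  49.6]), array([475.6,  71.8])]
[5.94178e+02 1.07470e+01 3.00000e-01] 1.55 pads [array([470. , -27.6]), array([464.2,  10.8]), array([470. ,  49.2]), array([479.2,  71.4])]
[5.92136e+02 1.13240e+01 3.05000e-01] 1.59 pads [array([468.1, -27.7]), array([462.1,  10.7]), array([467.8,  49.2]), array([476.9,  71.4])]
```

```bash
python3 -m creep '[[[0.027,0.046,0,0,0,0.149,255],[0.054,0.092,0,0,0,0.298,255],[0.081,0.138,0,0,0,0.447,255],[0.109,0.184,0,0,0,0.596,255],[0.136,0.23,0,0,0,0.745,255],[0.163,0.275,0,0,0,0.894,255],[0.19,0.321,0,0,0,1.043,255],[0.217,0.367,0,0,0,1.192,255],[0.244,0.413,0,0,0,1.341,255],[0.2715,0.459,-0.02,0,0,1.49,255],[0.2715,0.459,-0.05,0,0,1.49,255],[0.2715,0.459,-0.05,0,0,1.49,255]]]' 20
python3 - <<'E'
from h import *
o=get_obs();print({k:np.round(o[k],3).tolist() for k in("t","joints","tcp_pos","eef_rot","force","width")})
i=imaging.camera_info("wrist");im=imaging.camera("wrist");cv2.imwrite("pics/w1.png",im[...,::-1])
for n,z in dict(plunger_pad=80,table_axis=50,tall_bottle=50,needle_tip=130).items():
    for r in imaging.landmark_of("wrist",n)[:1]:
        p=r["position"];print(n,round(r["score"],2),np.round([p[1]*640,p[0]*480]),np.round(ray("wrist",p,z,i),1))
E
```

```text
t: 3.3
tcp_pos: [466.3, -27.0, 204.4]
eef_rot: [-1.856, -2.529, 0.005]
force: [-0.8, -0.1, 1.0]
width: -0.0
grasp_force: 0.0
{'t': 3.3, 'joints': [-0.058, 0.196, -0.365, 1.015, -0.0, 1.209], 'tcp_pos': [466.263, -27.044, 204.418], 'eef_rot': [-1.856, -2.529, 0.005], 'force': [-0.84, -0.109, 0.967], 'width': -0.012}
plunger_pad 0.96 [322. 249.] [467.5 -31.3  80. ]
table_axis 0.58 [497. 234.] [590.3   9.5  50. ]
tall_bottle 0.85 [575. 171.] [622.8  67.6  50. ]
```

View pics/w1.png

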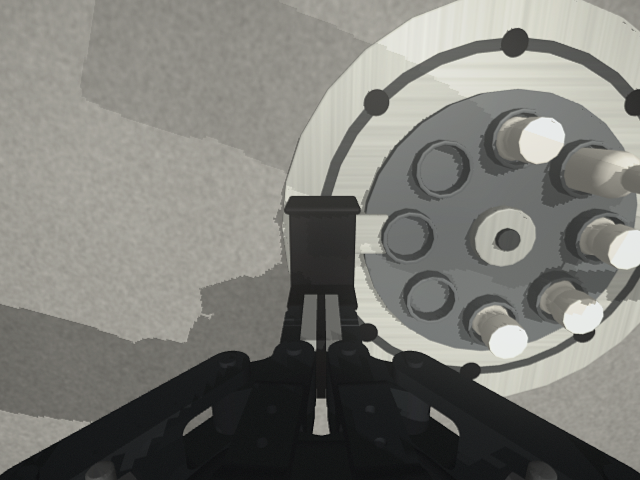

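The wrist view has the saddle centred under the closed fingers at (322,249). The target hole is at (376,102), on the tall bottle's side. Now I go down between the cheeks.

```bash
python3 -m creep '[[[0.001,-0.002,-0.03,0,0,0,255],[0.001,-0.002,-0.06,0,0,0,255],[0.001,-0.002,-0.08,0,0,0,255],[0.001,-0.002,-0.09,0,0,0,255],[0.001,-0.002,-0.096,0,0,0,255],[0.001,-0.002,-0.1,0,0,0,255],[0.001,-0.002,-0.1,0,0,0,255]]]'
```

```text
t: 4.42
tcp_pos: [469.3, -29.8, 106.6]
eef_rot: [1.861, 2.531, 0.0]
force: [-0.3, -0.0, 0.6]
width: -0.1
grasp_force: 0.0
```

```bash
python3 -m creep '[[[0,0,-0.003,0,0,0,255],[0,0,-0.006,0,0,0,255],[0,0,-0.009,0,0,0,255],[0,0,-0.011,0,0,0,255],[0,0,-0.012,0,0,0,255],[0,0,-0.012,0,0,0,255]]]'
```

```text
t: 5.18
tcp_pos: [469.8, -29.8, 95.1]
eef_rot: [1.86, 2.53, 0.001]
force: [-0.5, 0.3, 6.7]
width: -0.1
grasp_force: 3.6
```

```bash
python3 -m creep '[[[0,0,-0.0008,0,0,0,255],[-0.0012,0.0045,-0.0008,0,0,0,255],[-0.0024,0.009,-0.0008,0,0,0,255],[-0.0036,0.0135,-0.0008,0,0,0,255],[-0.0044,0.017,-0.0008,0,0,0,255],[-0.0049,0.019,-0.0008,0,0,-0.01,255],[-0.0054,0.022,-0.0008,0,0,-0.03,255],[-0.0058,0.025,-0.0008,0,0,-0.055,255],[-0.0062,0.0285,-0.0008,0,0,-0.08,255],[-0.0065,0.032,-0.0008,0,0,-0.11,255],[-0.0067,0.035,-0.0008,0,0,-0.135,255],[-0.0068,0.038,-0.0008,0,0,-0.155,255]]]'
python3 - <<'E'
from h import *
i=imaging.camera_info("wrist");im=imaging.camera("wrist");cv2.imwrite("pics/w2.png",im[...,::-1])
for n,z in dict(plunger_pad=71,tall_bottle=50).items():
    for r in imaging.landmark_of("wrist",n)[:1]:
        p=r["position"];print(n,round(r["score"],2),np.round([p[1]*640,p[0]*480]),np.round(ray("wrist",p,z,i),1))
E
```

```text
t: 6.68
tcp_pos: [463.8, 8.0, 94.6]
eef_rot: [2.05, 2.376, 0.002]
force: [-0.6, -0.8, 7.5]
width: 0.0
grasp_force: 3.7
plunger_pad 0.56 [314. 312.] [460.3   9.5  71. ]
```

View pics/w2.png

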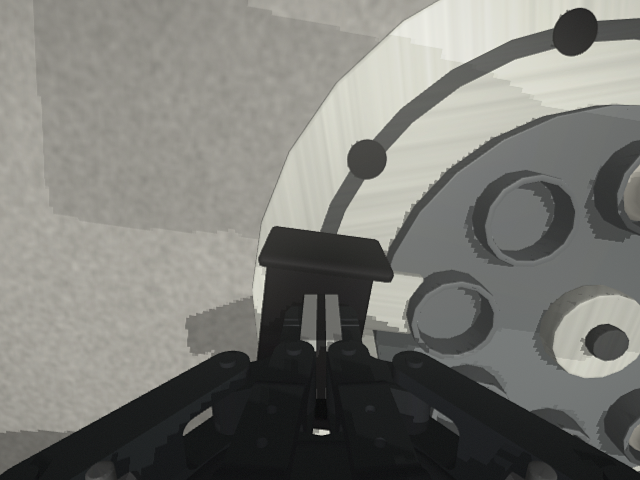

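The saddle followed the fingertips. Its leading cheek is at (275,230)–(390,270) and the target hole at (367,160). It has turned more than the tool, so friction is carrying it. I'll continue on the arc, stop short of the hole, and look again.

```bash
python3 -m creep '[[[0,0.0038,0,0,0,-0.04,255],[0,0.0075,0,0,0,-0.08,255],[0.0002,0.0113,0,0,0,-0.12,255],[0.0005,0.015,0,0,0,-0.16,255],[0.0009,0.0188,0,0,0,-0.2,255],[0.0014,0.0225,0,0,0,-0.24,255],[0.002,0.0262,0,0,0,-0.28,255],[0.0028,0.0299,0,0,0,-0.32,255],[0.0036,0.0336,0,0,0,-0.36,255],[0.0045,0.0372,0,0,0,-0.4,255],[0.0056,0.0408,0,0,0,-0.43,255],[0.0067,0.0444,0,0,0,-0.46,255]]]'
python3 - <<'E'
from h import *
i=imaging.camera_info("wrist");im=imaging.camera("wrist");cv2.imwrite("pics/w3.png",im[...,::-1])
c=imaging.camera("scene")
for n,z in dict(plunger_pad=71,tall_bottle=50,needle_tip=130).items():
    for r in imaging.landmark_of("scene",n)[:1]:
        p=r["position"];print(n,round(r["score"],2),np.round([p[1]*640,p[0]*480]),np.round(ray("scene",p,z),1))
E
```

```text
t: 8.32
tcp_pos: [471.0, 52.7, 94.8]
eef_rot: [2.538, 1.846, 0.005]
force: [0.9, -1.3, 7.8]
width: -0.2
grasp_force: 3.6
plunger_pad 0.72 [353. 223.] [458.9  56.9  71. ]
tall_bottle 0.63 [311. 272.] [654.9  44.5  50. ]
needle_tip 0.65 [305. 255.] [657.3  24.  130. ]
```

View pics/w3.png

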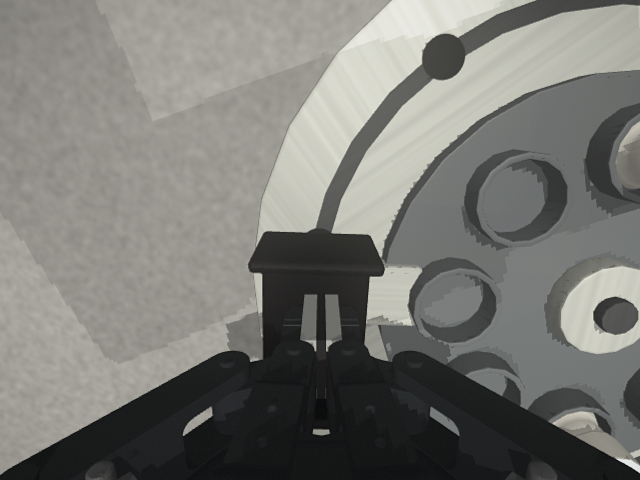

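Saddle and tool are aligned at a carousel turn of about −0.62. The target hole just shows ahead of the cheek at (320,233). I'll lift off the floor so the plunger stays on the rim, then push the leading cheek slowly so it can snap out by itself.

```bash
python3 -m creep '[[[0,0,0.005,0,0,0,255],[0,0,0.01,0,0,0,255],[0,0,0.014,0,0,0,255],[0.0015,0.005,0.014,0,0,0,255],[0.003,0.0095,0.014,0,0,0,255],[0.004,0.0125,0.014,0,0,-0.01,255],[0.005,0.015,0.014,0,0,-0.02,255],[0.0062,0.0175,0.014,0,0,-0.04,255],[0.0075,0.02,0.014,0,0,-0.06,255],[0.0092,0.023,0.014,0,0,-0.08,255],[0.0105,0.0252,0.014,0,0,-0.1,255],[0.0117,0.0271,0.014,0,0,-0.115,255]]]'
python3 - <<'E'
from h import *
im=imaging.camera("wrist");cv2.imwrite("pics/w4.png",im[...,::-1])
E
```

```text
t: 10.07
tcp_pos: [480.5, 79.6, 107.4]
eef_rot: [2.643, 1.699, -0.001]
force: [-1.6, -3.3, 1.6]
width: 0.1
grasp_force: 1.7
```

View pics/w4.png

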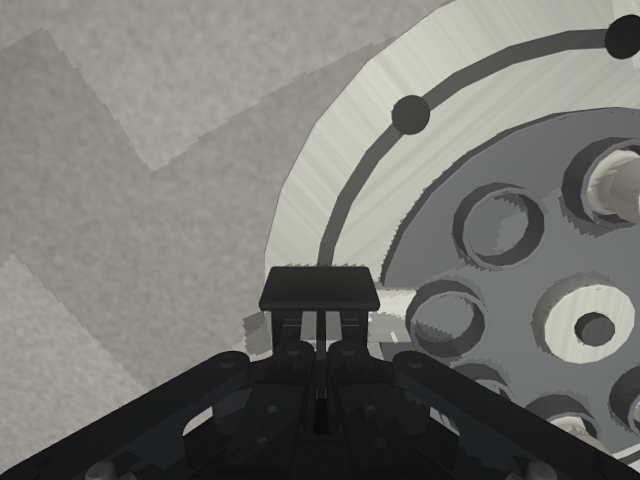

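The leading cheek is in contact with a 3 N push and stands parallel to the tool. The hole after the target is at (410,115), and must not be reached. I go on in half-millimetre steps.

```bash
python3 -m creep '[[[0.0003,0.0005,0,0,0,-0.004,255],[0.0006,0.001,0,0,0,-0.008,255],[0.0009,0.0014,0,0,0,-0.012,255],[0.0012,0.0018,0,0,0,-0.016,255],[0.0015,0.0022,0,0,0,-0.02,255],[0.0018,0.0027,0,0,0,-0.024,255],[0.0021,0.0031,0,0,0,-0.028,255],[0.0024,0.0035,0,0,0,-0.031,255]]]'
```

```text
t: 11.12
tcp_pos: [483.0, 83.1, 107.5]
eef_rot: [-2.668, -1.659, 0.0]
force: [-1.7, -2.5, 1.8]
width: -0.3
grasp_force: 1.4
```

```bash
python3 -m creep '[[[0.0003,0.0004,0,0,0,-0.004,255],[0.0006,0.0008,0,0,0,-0.008,255],[0.0009,0.0012,0,0,0,-0.012,255],[0.0009,0.0012,0,0,0,-0.012,255]]]'
```

```text
t: 11.62
tcp_pos: [484.2, 84.7, 107.5]
eef_rot: [-2.677, -1.643, -0.001]
force: [-0.9, 0.0, 0.4]
width: -0.1
grasp_force: 0.1
```

```bash
python3 -m creep '[[[0.0003,0.0004,0,0,0,0,255],[0.0006,0.0008,0,0,0,0,255],[0.0009,0.0012,0,0,0,0,255],[0.0009,0.0012,0,0,0,0,255]]]'
python3 - <<'E'
from h import *
out=[]
for c,b in(("side",(160,300,235,395)),("scene",(185,310,250,385)),):
    im=imaging.camera(c)[...,::-1][b[0]:b[1],b[2]:b[3]];out.append(cv2.resize(im,(400,350),interpolation=cv2.INTER_CUBIC))
    for n,z in dict(plunger_pad=80,tall_bottle=50,needle_tip=130).items():
        for r in imaging.landmark_of(c,n)[:1]:
            p=r["position"];print(c,n,round(r["score"],2),np.round(ray(c,p,z),1))
cv2.imwrite("pics/c5.png",np.hstack(out))
E
```

```text
t: 12.12
tcp_pos: [485.0, 85.6, 107.5]
eef_rot: [2.678, 1.643, 0.0]
force: [0.1, -0.3, -0.6]
width: -0.2
grasp_force: 0.3
side plunger_pad 0.79 [476.9  78.1  80. ]
side tall_bottle 0.72 [657.2  28.4  50. ]
side needle_tip 0.79 [660.3  33.2 130. ]
scene plunger_pad 0.7 [482.9  61.3  80. ]
scene tall_bottle 0.42 [653.7  34.4  50. ]
scene needle_tip 0.85 [656.3  34.2 130. ]
```

View pics/c5.png

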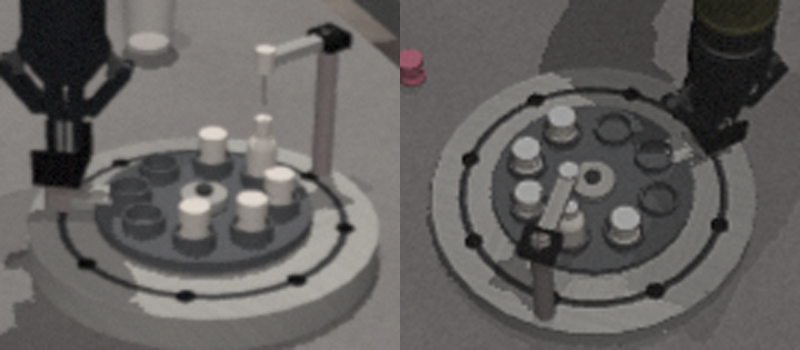

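The tall bottle now stands right under the needle (left crop: needle (264,100), cap (263,120)), and the push force has vanished, as if the plunger has seated. I check that its floor is fully out with a light touch of about half a millimetre, far from unlocking.

```bash
python3 -m creep '[[[-0.0015,-0.002,-0.001,0,0,0,255],[-0.0025,-0.004,-0.002,0,0,0,255],[-0.0025,-0.004,-0.003,0,0,0,255],[-0.0025,-0.004,-0.0035,0,0,0,255],[-0.0025,-0.004,-0.0035,0,0,0,255]]]'
```

```text
t: 13.15
tcp_pos: [482.3, 81.7, 104.2]
eef_rot: [-2.677, -1.643, -0.0]
force: [-1.8, -0.4, 4.2]
width: 0.2
grasp_force: 2.2
```

Contact at about 80 mm with 4–5 N, so the plunger is fully out in the hole. Lifting clear.

```bash
python3 -m creep '[[[0,0,0.003,0,0,0,255],[0,0,0.01,0,0,0,255],[0,0,0.03,0,0,0,255],[0,0,0.06,0,0,0,255],[0,0,0.1,0,0,0,255],[-0.02,0,0.13,0,0,0,255],[-0.05,0,0.15,0,0,0,255],[-0.08,0,0.15,0,0,0,255],[-0.08,0,0.15,0,0,0,255]]]'
python3 - <<'E'
from h import *
out=[]
for c,b in(("side",(160,300,235,395)),("scene",(185,310,250,385)),):
    im=imaging.camera(c)[...,::-1][b[0]:b[1],b[2]:b[3]];out.append(cv2.resize(im,(400,350),interpolation=cv2.INTER_CUBIC))
    for n,z in dict(plunger_pad=80,tall_bottle=50).items():
        for r in imaging.landmark_of(c,n)[:1]:
            p=ray(c,r["position"],z);print(c,n,np.round(p,1),"turn" ,np.round(np.arctan2(p[1]-11.3,p[0]-592)-.305,3))
cv2.imwrite("pics/c6.png",np.hstack(out))
E
```

```text
t: 14.28
tcp_pos: [400.6, 81.4, 254.6]
eef_rot: [2.677, 1.644, -0.0]
force: [0.7, -0.1, 0.4]
width: 0.3
grasp_force: 0.0
side plunger_pad [475.1  81.8  80. ] turn 2.294
side tall_bottle [667.4  33.3  50. ] turn -0.021
scene plunger_pad [466.8  66.3  80. ] turn 2.423
scene tall_bottle [655.6  39.6  50. ] turn 0.113
```

View pics/c6.png

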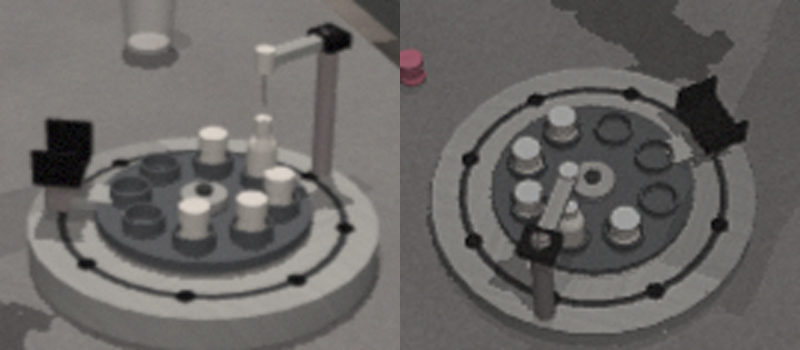

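The saddle stands out at the next hole ((62,155) left, (710,120) right), the tall bottle is under the needle, all jars are upright, and the robot is clear. Handing in.

```bash
python3 -c "
from cell import env
print(env.job_done())"
```

```text
the job is handed in; nothing more can be done
None
```

The carousel was turned one hole clockwise, the plunger sprang fully out into that hole with the tall bottle under the needle, the arm ended clear of everything, and the job was handed in at about 14 s; no verdict was returned.

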